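# Raise the heavy flap of the sample chest with its lever

## Task

The grey sample chest on the lab bench has a heavy steel flap that is raised by a lever. With the fingertips, push the safety stop's upright pin towards the chest so that the stop swings a full quarter turn, out from under the lever, then press the lever's long end all the way down onto its rubber pad and finish while still holding it down with the fingertips, so that the flap stays open and the vials can be reached. Do not touch the flap, do not lift the lever out of its cradle, and leave the bottle, the beaker and the flask standing where they are.

Things in the scene. Friction and masses are not known exactly. Their poses are not given: they have to be found in the camera images.
- chest: Fixed grey sample chest and lever cradle on one base plate (180 x 470 x 8 mm). Origin on the bench under the lever's cross pin; +y along the lever to the chest, -y to its long end, +x away from the robot, z up. Chest: open-topped, x +-85, y 100 to 215, 79 mm high, shut by the flap. Cradle posts at x +-29 mm, 90 mm high, either side of the lever.
- flap (a joint): Angle of the heavy steel flap (170 x 165 x 14 mm, 2 to 3.5 kg) about its hinge on the chest's far edge (chest frame y 215, z 80 mm): 0 shut and level, growing as the lip next to the lever rises; about 0.33 rad with the lever fully down. Falls shut when let go.
- flap_lip (a point): Middle of the flap's free edge, the edge towards the lever; it overhangs the chest and rests over the lever's short end.
- lever: Loose steel lever, its 12 mm cross pin resting in the open-topped cradle. Origin on the pin's axis, 70 mm above the bench; at rest its axes match the chest's. Short arm 90 mm along +y, its round nose under the flap's lip; long arm 220 mm along -y, 24 mm wide, rising 20 degrees at rest, with a flat grey paddle (40 wide, 75 long, 16 mm thick) at its end.
- lever_paddle (a point): Centre of the paddle's top face, where to press: about 140 mm above the bench at rest. It swings 183 mm from the pin, shifting under 15 mm horizontally, down to about 40 mm above the bench, where the paddle meets the pad and the lever has turned about 0.56 rad. Takes about 4 to 10 N straight down; the flap's weight lifts it again when let go.
- rubber_pad (a point): Top centre of the black rubber pad (50 x 40 mm, top 16 mm above the bench) under the lever's long end.
- stop (a joint): Safety stop: a flat bar turning on an upright post beside the lever, robot side. Starts at 0 to 0.25 rad, lying across, inner end 5 mm under the long arm, which it blocks. Grows as the outer end with the pin moves towards the chest (clockwise from above), to 1.57 rad, a quarter turn, alongside the lever; clears it past about 0.95. Friction under 2 N at the pin; stays where left.
- stop_pin (a point): Top centre of the upright steel pin (14 mm diameter) at the stop's outer end, 50 mm from the stop's pivot axis, 131 mm above the bench; it stands 35 mm clear above the bar (bar: 14 mm wide, top at 96 mm).
- stop_pivot (a point): Top of the stop's pivot, on its upright axis, 98 mm above the bench, 55 mm beside the lever's middle line and 105 mm from the lever's cross pin.
- reagent_bottle: Amber bottle, 68 mm diameter, 150 mm high, origin under its centre. Not to be moved.
- beaker: Glass beaker, 72 mm diameter, 90 mm high, origin under its centre. Not to be moved.
- flask: Conical flask, 80 mm diameter at the foot, 112 mm high, origin under its centre. Not to be moved.

How it is judged (in metres and radians):
On the way, in this order (a step that is already met when the one before it is completed fails the run):
1. the stop is swung out from under the lever while the flap is still shut (value of joint stop above 1.15 rad and value of joint flap below 0.05 rad), for 0.2 s.
2. the lever is pressed down by the fingers and the flap stands open (value of joint flap above 0.27 rad and contact force between the fingers and lever above 1.5 N), for 0.3 s.
At the end, for the whole second after the job is handed in: The stop stays swung out (beyond 1.15 rad), the flap stands still and open beyond 0.27 rad on the lever, and the fingers press the lever with more than 1.5 N; the bottle, beaker and flask stand upright (all of step 2 and velocity of joint flap between -0.05 and 0.05 rad/s and value of joint stop above 1.15 rad and angle between each of reagent_bottle, beaker, flask's own z axis and vertical below 0.2 rad); the arm keeps its last pose, push and grip.
It fails at once if the lever is lifted out of its cradle (more than 12 mm) (distance of lever from where it was at the start of the episode above 0.012 m).
It fails at once if the robot touches the flap (contact force between any of the fingers, the arm and flap above 0.5 N).
It fails at once if the reagent bottle is moved more than 20 mm or tipped (distance of reagent_bottle from where it was at the start of the episode above 0.02 m or angle between reagent_bottle's own z axis and vertical above 0.3 rad).
It fails at once if the beaker is moved more than 20 mm or tipped (distance of beaker from where it was at the start of the episode above 0.02 m or angle between beaker's own z axis and vertical above 0.3 rad).
It fails at once if the flask is moved more than 20 mm or tipped (distance of flask from where it was at the start of the episode above 0.02 m or angle between flask's own z axis and vertical above 0.3 rad).
It also fails if it takes over 38 s, if anything falls off the work surface, if the arm or the gripper's body presses on something with over 40 N, if the wrist force passes 120 N, or if a joint passes its speed limit or range.

## Robot

A 6-joint arm with a two-finger parallel gripper is mounted at the origin on the work surface. World frame = base frame: x ahead of the robot, y to its left, z up, the work surface at z = 0. Lengths are in mm, angles in rad, forces in N, time in s.
With the tool pointing down it reaches from about 275 to 750 mm from the base axis. Payload 10.2 kg.
Tool frame: the origin (TCP) lies between the finger pads; the fingertips stand 17 mm ahead of it and the grasp point (between the pads) lies 2 mm behind it; y points along the fingers, x is the direction in which the jaws open and shut, and the axes are right-handed (so a half turn about y gives the same grasp; the last joint's range is limited). The gripper opens to 85 mm and grips with 20 to 120 N. Pads are 22 mm wide; open, the fingers measure 114 mm over their backs; the gripper's body (76 mm by 85 mm) begins 54 mm behind the grasp point. The pads swing forward as they close: fully open they stand 13 mm farther back than shut.
Start: joints at [-1.543, 0.313, 1.498, -0, 1.331, -0.223], TCP at [130.28, -508.585, 248.294] pointing down, gripper open.
Joint ranges: [-2.94, 2.94], [-0.97, 2.17], [0.19, 2.56], [-1.23, 4.37], [0.02, 3.11], [-2.88, 2.88]. Speed limits (rad/s): [2.39, 2.39, 3.01, 3.14, 3.14, 3.14].

## Interface

Orientations are given as a unit quaternion [w, x, y, z].
In Python, from rig import ctrl gives the robot as it stands.
- The arm moves only by the tool jog_arm, never from a script. Its argument "targets" is a list of rows, each an object with "offset": the shift along the tool's x, y, z in m, a list of three; "yaw": the turn about the tool's y in rad. In form: [{"offset": [dx, dy, dz], "yaw": yaw}, ...]. A call has 1 to 12 rows; each row is the pose to reach, as a shift and turn from the pose measured when the call began, along the tool's axes at that moment; what a row does not reach only later rows make up. A row lasts 1/12 s, in which the tool goes at most 41.7 mm and 7.16 degrees, less where a joint would pass 70% of its speed; a pose out of reach is approached as far as the arm can. A call with a gripper value outside its range is refused whole. "fingers" is the finger opening in m, from 0 to 0.0854, set as the call begins (left out, the last holds). The fingers move at their own pace and stop on an object; "grip_force" is the grip in N (left out, the last holds). Time passes only in rows, so rows that repeat a pose let the fingers close. It gives the time, the measured TCP pose, the force and the opening at its end, in the units of the state.
- ctrl.sense(): the state, without advancing time (a new reading comes with each control period).
- ctrl.capture(name): name is "scene" or "side" or "wrist"; returns a dict with "img" (384x512x3 uint8, red, green, blue), "intrinsics" (3x3 intrinsics, pixels), "k1" (the pictures are not rectified: a ray, as slopes to the right and down, at radius r is drawn at 1 + k1 r^2 times it, then the intrinsics apply), "T" (4x4, takes a point from camera to world coordinates); the wrist camera has in their place "mount" (4x4, takes a point from camera to tool coordinates, whose origin is the TCP and whose axes are the tool frame's). Camera axes: x right, y up, looking along -z (the intrinsics and any distortion apply to the point x, -y, -z); pixel columns grow to the right and rows downward; lengths in mm; the calibration is good to about 2 mm. A picture is of the moment at which its call begins: read the wrist's pose just before it. There is no depth.
- ctrl.finish_job(): hands the job in, once; it reports no verdict.
Trained networks look in the newest picture that a camera, given by its name, has taken for a name from the list of things; names that differ only in an ending like _2 or _b are one class to them, and where a whole thing is asked for, a point or a joint stands for the part that bears it (a point fixed in the world has none). Each returns a list of dicts, best first, with "score" (0 to 1); they miss things now and then, are a little off and sometimes report something else, mostly with a low value. They report only what shows in the picture. A call takes as long as a camera call.
- ctrl.boxes_of(camera, target): "box" ([left, top, right, bottom] in pixels, round what is visible of it).
- ctrl.regions_of(camera, target): "region" (384x512 bool, what is visible of it) and "box" ([left, top, right, bottom] in pixels, round what is visible of it).
The state is a dict: "time_s": time; "joints": joint angles; "dq": joint speeds; "tau": joint torques, N m; "eef_pos": TCP position; "ee_rot": TCP orientation; "force": force on the tool from outside, world axes, zero at the start; "wrist_torque": the same for the moment, N m; "grip_width": opening from 0.0 (shut) to 1.0 (fully open).
Only numpy, scipy, OpenCV 4.12 (cv2) and the standard library are available. Lean on these libraries where they do the work, as an engineer would, in place of code of your own. Each camera call takes 0.05 s, during which the arm holds its last target.

## Working session

There is one attempt and no reset: what is moved stays moved. The work goes in short steps, Python scripts to look and compute and a tool call to move; the robot and the scene stay as the last step left them, time stands still between calls to the robot, and variables do not carry over. Pictures are saved under pics/ and viewed, and the job is handed in when it is done.

Besides the shell and the picture viewer there is one more tool, called as name([rows], argument=value, ...), one row to a line, values as JSON. jog_arm: Moves the arm, as the interface text tells. Its arguments: {"type":"object","properties":{"targets":{"type":"array"},"fingers":{"type":"number"},"grip_force":{"type":"number"}},"required":["targets"]}

```bash
mkdir -p pics; python3 - <<'E'
from rig import ctrl
import cv2
s=ctrl.sense();print(s)
for n in("scene","side","wrist"):
    c=ctrl.capture(n);cv2.imwrite(f"pics/{n}0.png",c["img"][:,:,::-1]);print(n,c["intrinsics"],c["k1"],c.get("T",c.get("mount")))
    for t in("stop_pin","stop_pivot","lever_paddle","lever","rubber_pad","chest","flap_lip","reagent_bottle","beaker","flask"):
        r=ctrl.boxes_of(n,t);print(t,[(x["box"],round(x["score"],2)) for x in r[:2]])
E
```

```text
{'time_s': 0.0, 'joints': array([-1.54341638e+00,  3.13477571e-01,  1.49843226e+00,  2.09879594e-05,
        1.33100556e+00, -2.23389330e-01]), 'dq': array([ 0.00024243,  0.00114171,  0.00014854, -0.00025142, -0.00015378,
        0.00033   ]), 'tau': array([ 5.11172493e-05, -4.12264431e+01, -2.59742260e+01, -1.87015826e-04,
        4.11340196e-03, -1.11711344e-06]), 'eef_pos': array([ 130.27028699, -508.34076394,  247.72276927]), 'ee_rot': array([ 0.55896782, -0.55823577,  0.43383911, -0.43325677]), 'force': array([-0.49672932, -0.13141483, -0.53388424]), 'wrist_torque': array([ 0.03537046, -0.00869199,  0.04109982]), 'grip_width': 1.0011467425776617}
scene [[485.88807051   0.         259.93032493]
 [  0.         485.88807051 190.46021938]
 [  0.           0.           1.        ]] -0.17850408081000388 [[ 5.71425758e-01 -6.50153542e-01  5.00772379e-01  1.11244275e+03]
 [ 8.20604854e-01  4.46016331e-01 -3.57319334e-01 -3.03340392e+02]
 [ 8.95977121e-03  6.15117716e-01  7.88384372e-01  9.24127326e+02]
 [ 0.00000000e+00  0.00000000e+00  0.00000000e+00  1.00000000e+00]]
stop_pin [([225.6
[... 1291 characters left out ...]
ap_lip [([223.4, 139.9, 286.9, 178.4], 0.64)]
reagent_bottle [([251.1, 251.6, 281.2, 307.8], 0.55)]
beaker [([185.1, 156.8, 210.6, 194.0], 0.92)]
flask []
wrist [[314.96291667   0.         258.89432213]
 [  0.         314.96291667 189.86334045]
 [  0.           0.           1.        ]] -0.05308600481988773 [[ 9.99999959e-01  2.85318206e-04  2.64675101e-06 -9.55484842e-02]
 [-8.01014942e-05  2.89623313e-01 -9.57140705e-01 -1.25186480e+02]
 [-2.73856230e-04  9.57140666e-01  2.89623324e-01  7.50045741e+01]
 [ 0.00000000e+00  0.00000000e+00  0.00000000e+00  1.00000000e+00]]
stop_pin []
stop_pivot []
lever_paddle []
lever []
rubber_pad []
chest []
flap_lip []
reagent_bottle []
beaker []
flask []
```

```bash
python3 - <<'E'
import cv2
a=cv2.imread("pics/scene0.png")[110:310,130:410];cv2.imwrite("pics/s0z.png",cv2.resize(a,None,fx=2.8,fy=2.8,interpolation=cv2.INTER_CUBIC))
a=cv2.imread("pics/side0.png")[130:320,170:330];cv2.imwrite("pics/d0z.png",cv2.resize(a,None,fx=3.1,fy=3.1,interpolation=cv2.INTER_CUBIC))
E
```

```text
(no output)
```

View pics/scene0.png

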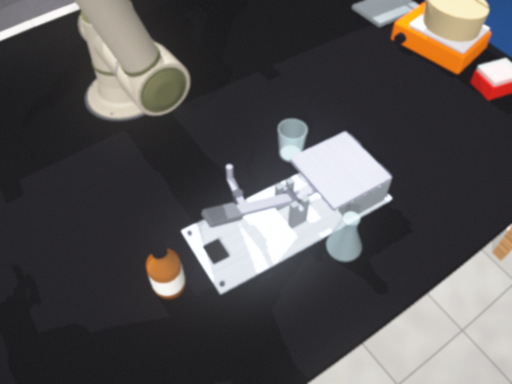

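View pics/s0z.png

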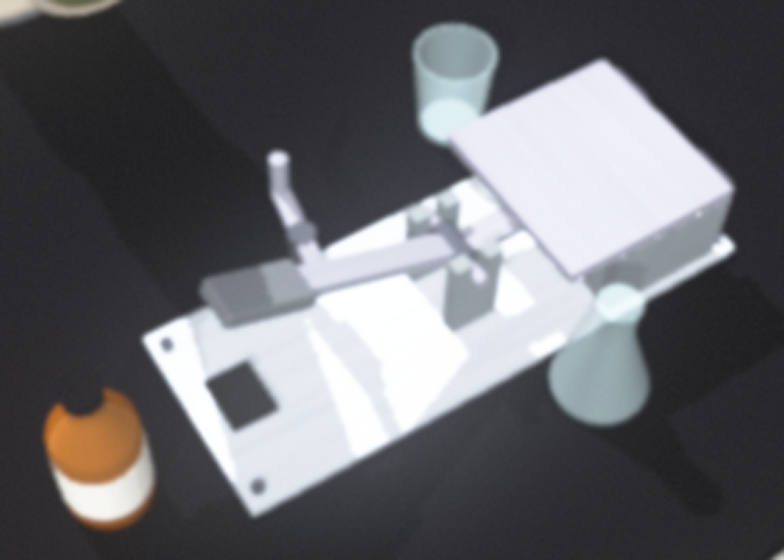

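View pics/d0z.png

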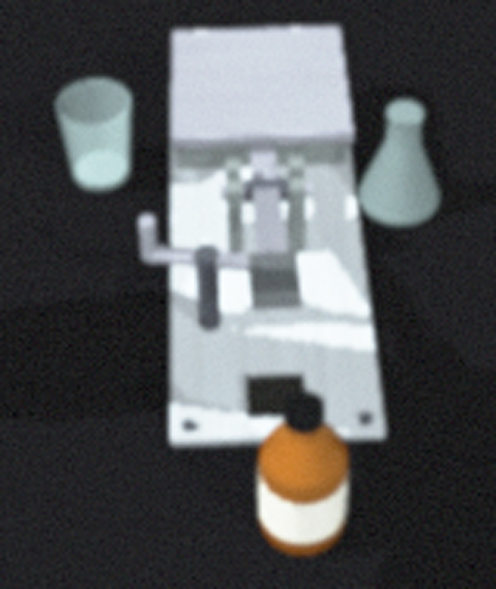

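View pics/side0.png

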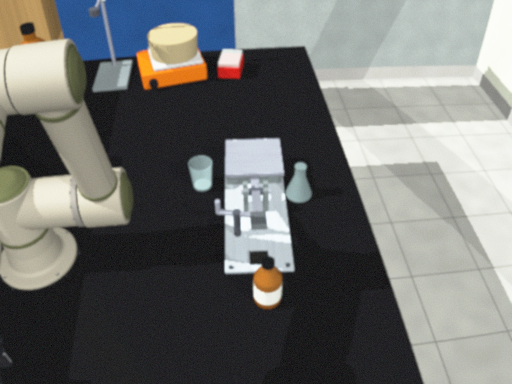

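```bash
cat > h.py <<'E'
import numpy as np,cv2
from scipy.optimize import least_squares
from scipy.spatial.transform import Rotation as R
CAM={}
def proj(P,K,k1,T):
    p=np.linalg.inv(T)@np.append(P,1); p=p[:3]
    x,y=p[0]/-p[2],-p[1]/-p[2]; f=1+k1*(x*x+y*y)
    return np.array([K[0,0]*x*f+K[0,2],K[1,1]*y*f+K[1,2]])
def rot(w):return R.from_quat([w[1],w[2],w[3],w[0]]).as_matrix()
E
python3 - <<'E'
from h import *
from rig import ctrl
c={n:ctrl.capture(n) for n in("scene","side")}
obs=[("scene","pin",229.3,166.1),("scene",(-55,-105,98),237.5,192.9),("scene",("p",-90),181.1,230.7),("scene",("p",90),220.4,294.3),("scene",("q",90),392.5,196.8),("scene","pad",216.2,251.1),
("side","pin",217.4,200),("side",(-55,-105,98),236.8,211.9),("side",("p",-90),224.2,273.5),("side",("p",90),294.8,271),("side","pad",258.7,257.4)]
for a,b,s,d in((-85,50,(290.7,160),(225.5,172.9)),(-85,215,(346.1,131.4),(225.5,139.7)),(85,215,(391.8,177.1),(280.3,138.7)),(85,50,(334.6,209.3),(283.5,172.9))):
    obs+=[("scene",(a,b,94),*s),("side",(a,b,94),*d)]
def pts(q,w):
    x,y,a,s,y0,yp=q
    if w=="pin":P=(-55-50*np.cos(s),-105+50*np.sin(s),131)
    elif w=="pad":P=(0,yp,16)
    elif w[0]=="p":P=(w[1],y0,8)
    elif w[0]=="q":P=(w[1],y0+470,8)
    else:P=w
    return np.array([np.cos(a)*P[0]-np.sin(a)*P[1]+x,np.sin(a)*P[0]+np.cos(a)*P[1]+y,P[2]])
def f(q):return np.concatenate([proj(pts(q,w),c[n]["intrinsics"],c[n]["k1"],c[n]["T"])-(u,v) for n,w,u,v in obs])
r=least_squares(f,[550,0,0,.1,-230,-190],x_scale=[10,10,.1,.1,10,10],loss="soft_l1");q=r.x
print(q)
for o,e in zip(obs,f(q).reshape(-1,2)):print(o[:2],e.round(1))
for w in("pin",(-55,-105,98),(0,-183,140),(0,0,70),(0,50,94)):print(w,pts(q,w).round(1))
# objects by foot/plane: bottle, beaker, flask rough
for n,w,u,v in(("scene","bottle150",161.5,251),("side","bottle150",267.5,262),("scene","beaker90",292,129),("side","beaker90",200,160),("scene","flask112",350.5,218),("side","flask112",300,166)):
    z=float(w[-3:] if w[-3:].isdigit() else w[-2:])
    g=least_squares(lambda p:proj((p[0],p[1],z),c[n]["intrinsics"],c[n]["k1"],c[n]["T"])-(u,v),[550,0],x_scale=10).x
    print(n,w,g.round())
s=ctrl.sense();print(rot(s["ee_rot"]).round(3),s["time_s"])
E
```

```text
[ 6.27717416e+02  1.28666139e+02 -5.26538274e-02  1.92603544e-01
 -2.35238370e+02 -1.95385809e+02]
('scene', 'pin') [0.2 0.8]
('scene', (-55, -105, 98)) [0.  0.6]
('scene', ('p', -90)) [-0.2  0.5]
('scene', ('p', 90)) [-0.7 -0.8]
('scene', ('q', 90)) [-0.8  1.9]
('scene', 'pad') [-0.8 -0.1]
('side', 'pin') [0.2 0.1]
('side', (-55, -105, 98)) [-0.1 -1.1]
('side', ('p', -90)) [ 1.1 -2.4]
('side', ('p', 90)) [-0.6 -2.5]
('side', 'pad') [ 0.3 -1.4]
('scene', (-85, 50, 94)) [-1.2 -2.2]
('side', (-85, 50, 94)) [0.  0.9]
('scene', (-85, 215, 94)) [-0.3  0.1]
('side', (-85, 215, 94)) [ 0.1 -0.5]
('scene', (85, 215, 94)) [0.4 0.7]
('side', (85, 215, 94)) [-0.7 -1.2]
('scene', (85, 50, 94)) [-0.3 -0.2]
('side', (85, 50, 94)) [ 0.7 -1.1]
pin [518.8  38.8 131. ]
(-55, -105, 98) [567.3  26.7  98. ]
(0, -183, 140) [618.1 -54.1 140. ]
(0, 0, 70) [627.7 128.7  70. ]
(0, 50, 94) [630.3 178.6  94. ]
scene bottle150 [ 634. -184.]
side bottle150 [ 624. -194.]
scene beaker90 [471. 247.]
side beaker90 [472. 259.]
scene flask112 [760. 177.]
side flask112 [761. 174.]
[[ 0.248  0.     0.969]
 [-0.969 -0.     0.248]
 [ 0.    -1.     0.   ]] 1.75
```

```bash
cat >> h.py <<'E'
def plan(s,tx,ty,tz,ax):
    "world target mm, jaw axis angle deg -> tool offset m, yaw"
    M=rot(s["ee_rot"]);o=M.T@(np.array([tx,ty,tz])-s["eef_pos"])/1000
    a=np.degrees(np.arctan2(M[1,0],M[0,0]));yaw=-np.radians((ax-a+180)%360-180)
    return o.round(4),round(yaw,3)
E
python3 - <<'E'
from h import *
from rig import ctrl
s=ctrl.sense()
print(plan(s,518.8,38.8,200,76))
E
```

```text
(array([-0.4339,  0.0483,  0.5122]), np.float64(-2.647))
```

jog_arm([
  {"offset": [-0.434,0.02,0.512],"yaw": -2.647},
  {"offset": [-0.434,0.02,0.512],"yaw": -2.647},
  {"offset": [-0.434,0.02,0.512],"yaw": -2.647},
  {"offset": [-0.434,0.02,0.512],"yaw": -2.647},
  {"offset": [-0.434,0.02,0.512],"yaw": -2.647},
  {"offset": [-0.434,0.02,0.512],"yaw": -2.647},
  {"offset": [-0.434,0.02,0.512],"yaw": -2.647},
  {"offset": [-0.434,0.02,0.512],"yaw": -2.647},
  {"offset": [-0.434,0.02,0.512],"yaw": -2.647},
  {"offset": [-0.434,0.02,0.512],"yaw": -2.647},
  {"offset": [-0.434,0.02,0.512],"yaw": -2.647},
  {"offset": [-0.434,0.02,0.512],"yaw": -2.647},
], fingers=0.034)

```text
time_s: 2.75
eef_pos: [420.2, -98.9, 233.6]
ee_rot: [-0.704, 0.704, 0.066, -0.066]
force: [0.6, -0.3, -0.1]
grip_width: 0.397
```

```bash
python3 - <<'E'
from h import *
from rig import ctrl
s=ctrl.sense()
print(s["eef_pos"],s["time_s"],s["joints"],plan(s,518.8,38.8,190,76))
E
```

```text
[420.21454145 -98.91068207 233.62976773] 2.75 [-5.03917607e-01  1.18519565e-01  1.78086994e+00 -4.92676297e-05
  1.24137466e+00 -6.90128668e-01] (array([0.1224, 0.0436, 0.1171]), np.float64(-1.14))
```

jog_arm([
  {"offset": [0.1224,0.0436,0.1171],"yaw": -1.14},
  {"offset": [0.1224,0.0436,0.1171],"yaw": -1.14},
  {"offset": [0.1224,0.0436,0.1171],"yaw": -1.14},
  {"offset": [0.1224,0.0436,0.1171],"yaw": -1.14},
  {"offset": [0.1224,0.0436,0.1171],"yaw": -1.14},
  {"offset": [0.1224,0.0436,0.1171],"yaw": -1.14},
  {"offset": [0.1224,0.0436,0.1171],"yaw": -1.14},
  {"offset": [0.1224,0.0436,0.1171],"yaw": -1.14},
  {"offset": [0.1224,0.0436,0.1171],"yaw": -1.14},
  {"offset": [0.1224,0.0436,0.1171],"yaw": -1.14},
  {"offset": [0.1224,0.0436,0.1171],"yaw": -1.14},
  {"offset": [0.1224,0.0436,0.1171],"yaw": -1.14},
])

```text
time_s: 3.75
eef_pos: [518.9, 38.8, 190.1]
ee_rot: [-0.558, 0.558, 0.434, -0.434]
force: [0.0, 0.1, -0.4]
grip_width: 0.398
```

```bash
python3 - <<'E'
from h import *
from rig import ctrl
s=ctrl.sense()
print(s["eef_pos"],s["time_s"],s["joints"],plan(s,518.8,38.8,122,76))
im=[]
for n in("scene","side","wrist"):
    c=ctrl.capture(n);im.append(c["img"][:,:,::-1]); 
    if n=="wrist":
        M=np.eye(4);M[:3,:3]=rot(s["ee_rot"]);M[:3,3]=s["eef_pos"];T=M@c["mount"]
    else:T=c["T"]
    print(n,proj((518.8,38.8,131),c["intrinsics"],c["k1"],T))
z=lambda a,f:cv2.resize(np.ascontiguousarray(a),(400,300),interpolation=cv2.INTER_CUBIC)
o=np.vstack([np.hstack([z(im[0][90:240,150:350],2),z(im[1][100:250,150:350],2)]),np.hstack([z(im[2],1),z(im[2][100:300,150:400],1)])])
cv2.imwrite("pics/b.png",o)
E
```

```text
[518.85552481  38.78824584 190.08201355] 3.75 [-1.50640755e-01  3.55273953e-01  1.59763957e+00 -3.86881304e-04
  1.18784101e+00 -1.47330619e+00] (array([0.    , 0.0681, 0.0001]), np.float64(-0.004))
scene [229.47308617 166.91248615]
side [217.56756071 200.0655794 ]
wrist [257.96051117 215.78363217]
```

View pics/b.png

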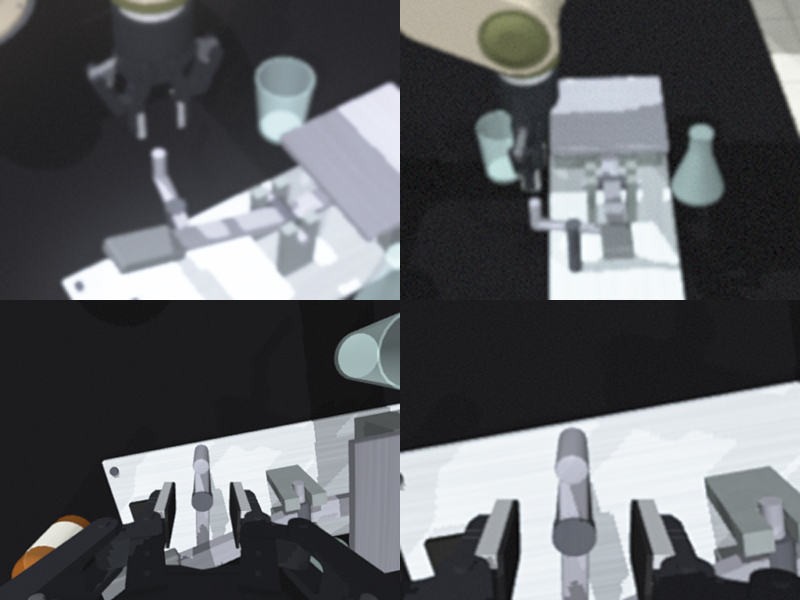

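jog_arm([
  {"offset": [0,0.034,0],"yaw": 0},
  {"offset": [0,0.06,0],"yaw": 0},
  {"offset": [0,0.068,0],"yaw": 0},
  {"offset": [0,0.068,0],"yaw": 0},
])

```text
time_s: 4.23
eef_pos: [518.0, 38.8, 120.5]
ee_rot: [0.559, -0.557, -0.434, 0.435]
force: [0.8, -0.0, 0.3]
grip_width: 0.403
```

```bash
python3 - <<'E'
from h import *
from rig import ctrl
s=ctrl.sense()
print(s["eef_pos"],s["time_s"],s["force"])
for t in np.linspace(.19,1.75,15)[1:]:
    a=-.0527;cx,cy=-50*np.cos(t),50*np.sin(t)
    print(round(t,2),plan(s,567.3+np.cos(a)*cx-np.sin(a)*cy,26.7+np.sin(a)*cx+np.cos(a)*cy,122,90-np.degrees(t)-3))
E
```

```text
[518.03168108  38.83527351 120.54600209] 4.2333 [ 0.7923196  -0.01469203  0.25516437]
0.3 (array([ 0.0056, -0.0015, -0.001 ]), np.float64(0.106))
0.41 (array([ 0.0111, -0.0015, -0.0019]), np.float64(0.218))
0.52 (array([ 0.0165, -0.0015, -0.0034]), np.float64(0.329))
0.64 (array([ 0.0216, -0.0015, -0.0055]), np.float64(0.441))
0.75 (array([ 0.0265, -0.0015, -0.0082]), np.float64(0.552))
0.86 (array([ 0.0311, -0.0015, -0.0114]), np.float64(0.664))
0.97 (array([ 0.0353, -0.0015, -0.015 ]), np.float64(0.775))
1.08 (array([ 0.039 , -0.0015, -0.0191]), np.float64(0.886))
1.19 (array([ 0.0423, -0.0016, -0.0236]), np.float64(0.998))
1.3 (array([ 0.0451, -0.0016, -0.0285]), np.float64(1.109))
1.42 (array([ 0.0473, -0.0016, -0.0336]), np.float64(1.221))
1.53 (array([ 0.0489, -0.0016, -0.0389]), np.float64(1.332))
1.64 (array([ 0.0499, -0.0016, -0.0444]), np.float64(1.444))
1.75 (array([ 0.0503, -0.0016, -0.05  ]), np.float64(1.555))
```

jog_arm([
  {"offset": [0.0056,-0.0015,-0.001],"yaw": 0.106},
  {"offset": [0.0111,-0.0015,-0.0019],"yaw": 0.218},
  {"offset": [0.0165,-0.0015,-0.0034],"yaw": 0.329},
  {"offset": [0.0216,-0.0015,-0.0055],"yaw": 0.441},
  {"offset": [0.0265,-0.0015,-0.0082],"yaw": 0.552},
  {"offset": [0.0311,-0.0015,-0.0114],"yaw": 0.664},
  {"offset": [0.0353,-0.0015,-0.015],"yaw": 0.775},
  {"offset": [0.039,-0.0015,-0.0191],"yaw": 0.886},
  {"offset": [0.0423,-0.0015,-0.0236],"yaw": 0.998},
  {"offset": [0.0451,-0.0015,-0.0285],"yaw": 1.109},
  {"offset": [0.0473,-0.0015,-0.0336],"yaw": 1.221},
  {"offset": [0.0489,-0.0015,-0.0389],"yaw": 1.332},
])

```text
time_s: 5.23
eef_pos: [568.6, 76.7, 123.8]
ee_rot: [-0.707, 0.707, -0.005, 0.005]
force: [-2.1, -0.2, -0.2]
grip_width: 0.398
```

```bash
python3 - <<'E'
from h import *
from rig import ctrl
s=ctrl.sense()
print(s["eef_pos"],s["time_s"],s["force"])
for t in (1.53,1.64,1.75):
    a=-.0527;cx,cy=-50*np.cos(t),50*np.sin(t)
    print(round(t,2),plan(s,567.3+np.cos(a)*cx-np.sin(a)*cy,26.7+np.sin(a)*cx+np.cos(a)*cy,122,90-np.degrees(t)-3))
c=ctrl.capture("scene");cv2.imwrite("pics/c.png",cv2.resize(c["img"][90:290,150:410,::-1],None,fx=3,fy=3))
E
```

```text
[568.56820733  76.69523774 123.83422778] 5.2333 [-2.05439744 -0.17490618 -0.21805076]
1.53 (array([-0.0007,  0.0018, -0.    ]), np.float64(-0.003))
1.64 (array([ 0.0048,  0.0018, -0.0003]), np.float64(0.107))
1.75 (array([ 0.0102,  0.0018, -0.0012]), np.float64(0.217))
```

View pics/c.png

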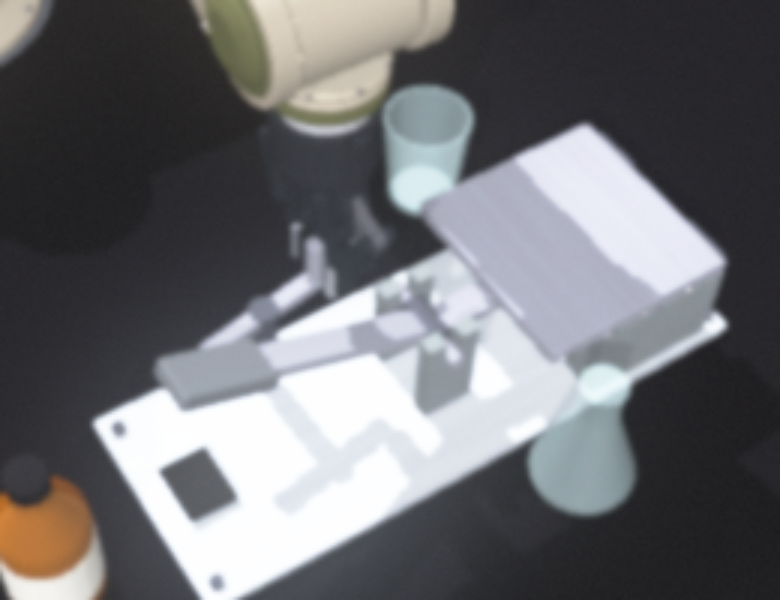

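The picture shows the pin (about (315,255)) between the fingers with the stop nearly alongside the lever. I'll finish the turn.

jog_arm([
  {"offset": [0.005,0.001,-0.0003],"yaw": 0.05},
  {"offset": [0.01,0.001,-0.001],"yaw": 0.1},
  {"offset": [0.012,0.001,-0.001],"yaw": 0.1},
  {"offset": [0.012,0.001,-0.001],"yaw": 0.1},
])

```text
time_s: 5.62
eef_pos: [578.2, 75.9, 123.9]
ee_rot: [-0.706, 0.706, -0.045, 0.038]
force: [-21.4, -0.0, 12.0]
grip_width: 0.403
```

```bash
python3 - <<'E'
from h import *
from rig import ctrl
s=ctrl.sense()
print(s["eef_pos"],s["time_s"],s["force"])
# ease back then lift then over paddle
print(plan(s,575,77,122,-3),plan(s,575,77,215,-3),plan(s,618.4,-47,215,-3))
E
```

```text
[578.22899318  75.8748841  123.9172399 ] 5.6167 [-21.37672558  -0.04138433  11.96429157]
(array([-0.0033,  0.0019,  0.0007]), np.float64(-0.066)) (array([-0.0042, -0.091 ,  0.0007]), np.float64(-0.066)) (array([ 0.0535, -0.0915, -0.1174]), np.float64(-0.066))
```

jog_arm([
  {"offset": [-0.007,0,0],"yaw": -0.05},
  {"offset": [-0.009,0,0],"yaw": -0.066},
  {"offset": [-0.009,0,0],"yaw": -0.066},
  {"offset": [-0.009,-0.035,0],"yaw": -0.066},
  {"offset": [-0.009,-0.07,0],"yaw": -0.066},
  {"offset": [-0.009,-0.092,0],"yaw": -0.066},
  {"offset": [0.01,-0.092,-0.03],"yaw": -0.066},
  {"offset": [0.03,-0.092,-0.07],"yaw": -0.066},
  {"offset": [0.05,-0.092,-0.105],"yaw": -0.066},
  {"offset": [0.0535,-0.092,-0.1174],"yaw": -0.066},
  {"offset": [0.0535,-0.092,-0.1174],"yaw": -0.066},
])

```text
time_s: 6.53
eef_pos: [619.3, -50.7, 215.5]
ee_rot: [-0.707, 0.707, -0.023, 0.017]
force: [0.5, 0.2, -0.4]
grip_width: 0.399
```

```bash
python3 - <<'E'
from h import *
from rig import ctrl
s=ctrl.sense()
print(s["eef_pos"],s["time_s"],s["force"],plan(s,618.4,-47,165,-3))
c=ctrl.capture("scene");d=ctrl.capture("side")
z=lambda a:cv2.resize(np.ascontiguousarray(a[:,:,::-1]),(400,400),interpolation=cv2.INTER_CUBIC)
cv2.imwrite("pics/d.png",np.hstack([z(c["img"][90:290,160:360]),z(d["img"][110:310,150:350])]))
for t in (1.3,1.4,1.5,1.57):
    a=-.0527;cx,cy=-50*np.cos(t),50*np.sin(t)
    print(t,[(proj((567.3+np.cos(a)*cx-np.sin(a)*cy,26.7+np.sin(a)*cx+np.cos(a)*cy,131),q["intrinsics"],q["k1"],q["T"])-o)*2 for q,o in((c,(160,90)),(d,(150,110)))])
E
```

```text
[619.2542833  -50.67363791 215.50511834] 6.5333 [ 0.54797886  0.18801478 -0.35764944] (array([-0.0006,  0.0505,  0.0037]), np.float64(-0.004))
1.3 [array([186.85974822, 161.12117019]), array([162.09155735, 159.0491384 ])]
1.4 [array([190.11287577, 163.6880038 ]), array([165.71777953, 158.36563085])]
1.5 [array([193.02797536, 166.50282806]), array([169.40754641, 157.93132338])]
1.57 [array([194.85124072, 168.60749879]), array([172.01002322, 157.77766362])]
```

View pics/d.png

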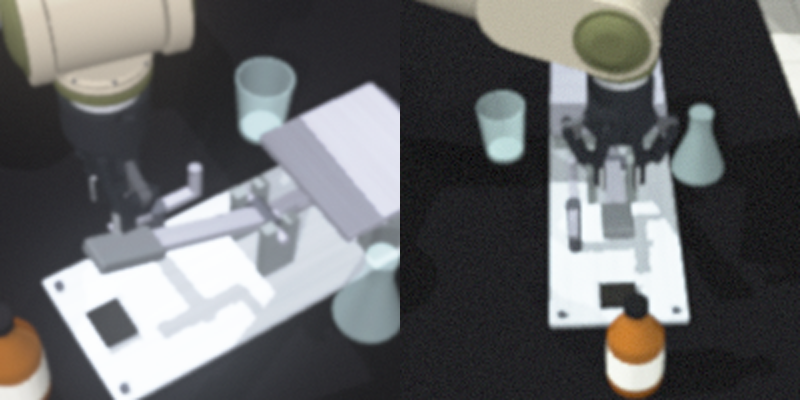

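jog_arm([
  {"offset": [-0.001,0.01,0.004],"yaw": 0},
  {"offset": [-0.001,0.02,0.004],"yaw": 0},
  {"offset": [-0.001,0.03,0.004],"yaw": 0},
  {"offset": [-0.001,0.035,0.004],"yaw": 0},
  {"offset": [-0.001,0.04,0.004],"yaw": 0},
  {"offset": [-0.001,0.045,0.004],"yaw": 0},
  {"offset": [-0.001,0.05,0.004],"yaw": 0},
], fingers=0)

```text
time_s: 7.22
eef_pos: [617.3, -42.9, 165.3]
ee_rot: [0.707, -0.707, 0.022, -0.016]
force: [0.4, 0.2, 0.9]
grip_width: -0.002
```

```bash
python3 - <<'E'
from h import *
from rig import ctrl
s=ctrl.sense()
print(s["eef_pos"],s["time_s"],s["force"],s["grip_width"])
c=ctrl.capture("scene");d=ctrl.capture("side")
z=lambda a:cv2.resize(np.ascontiguousarray(a[:,:,::-1]),(400,400),interpolation=cv2.INTER_CUBIC)
cv2.imwrite("pics/e.png",np.hstack([z(c["img"][150:290,160:300]),z(d["img"][110:250,180:320])]))
E
```

```text
[617.31781379 -42.85026027 165.33010217] 7.2167 [0.3605219  0.24990107 0.8889881 ] -0.001720197545392405
```

View pics/e.png

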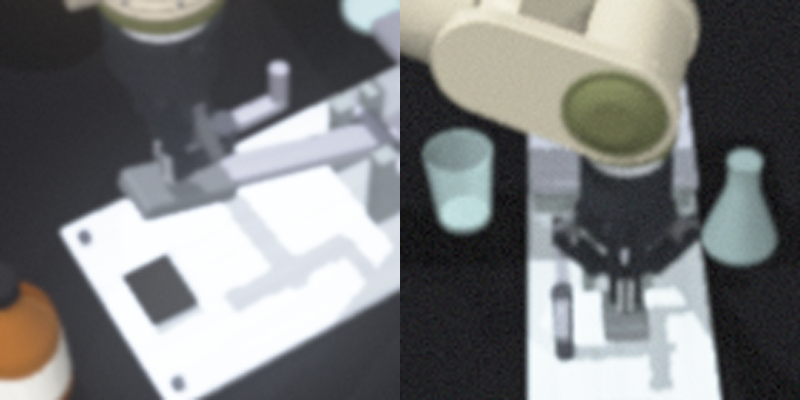

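jog_arm([
  {"offset": [0.001,0.005,-0.002],"yaw": 0},
  {"offset": [0.001,0.01,-0.003],"yaw": 0},
  {"offset": [0.001,0.016,-0.004],"yaw": 0},
  {"offset": [0.001,0.022,-0.005],"yaw": 0},
  {"offset": [0.001,0.028,-0.006],"yaw": 0},
  {"offset": [0.001,0.034,-0.006],"yaw": 0},
  {"offset": [0.001,0.04,-0.007],"yaw": 0},
  {"offset": [0.001,0.046,-0.007],"yaw": 0},
  {"offset": [0.001,0.052,-0.008],"yaw": 0},
  {"offset": [0.001,0.058,-0.008],"yaw": 0},
])

```text
time_s: 8.15
eef_pos: [618.4, -53.0, 108.9]
ee_rot: [-0.706, 0.708, -0.021, 0.017]
force: [-0.2, -6.5, 10.6]
grip_width: 0.0
```

```bash
python3 - <<'E'
from h import *
from rig import ctrl
s=ctrl.sense()
print(s["eef_pos"],s["time_s"],s["force"],s["grip_width"])
c=ctrl.capture("scene");d=ctrl.capture("side")
z=lambda a:cv2.resize(np.ascontiguousarray(a[:,:,::-1]),(400,400),interpolation=cv2.INTER_CUBIC)
cv2.imwrite("pics/f.png",np.hstack([z(c["img"][110:310,170:370]),z(d["img"][110:310,150:350])]))
E
```

```text
[618.42266693 -53.03681693 108.90353189] 8.15 [-0.19475423 -6.49431632 10.5791302 ] 0.0002825492270622897
```

View pics/f.png

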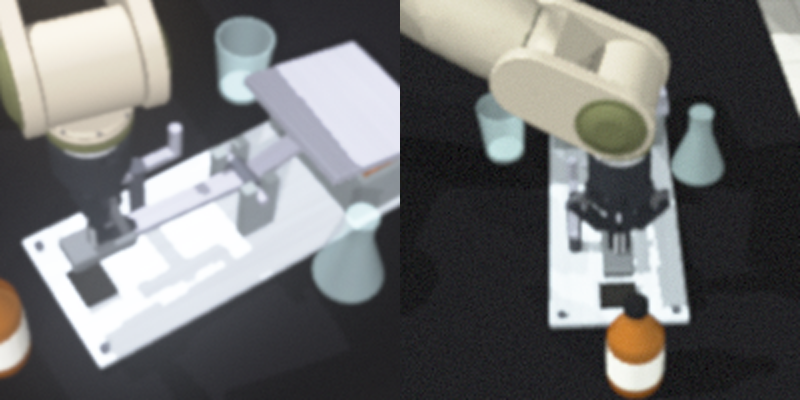

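jog_arm([
  {"offset": [0,0.006,-0.003],"yaw": 0},
  {"offset": [0,0.012,-0.005],"yaw": 0},
  {"offset": [0,0.018,-0.006],"yaw": 0},
  {"offset": [0,0.024,-0.006],"yaw": 0},
  {"offset": [0,0.03,-0.006],"yaw": 0},
  {"offset": [0,0.036,-0.006],"yaw": 0},
  {"offset": [0,0.041,-0.006],"yaw": 0},
  {"offset": [0,0.046,-0.006],"yaw": 0},
  {"offset": [0,0.046,-0.006],"yaw": 0},
])

```text
time_s: 9.0
eef_pos: [618.2, -58.3, 62.3]
ee_rot: [-0.706, 0.707, -0.021, 0.018]
force: [1.7, 1.9, 5.2]
grip_width: 0.005
```

```bash
python3 - <<'E'
from rig import ctrl
s=ctrl.sense()
print(s["eef_pos"],s["time_s"],s["force"],s["grip_width"])
E
```

```text
[618.23636373 -58.32929438  62.30473111] 9.0 [1.72926032 1.88368837 5.1776016 ] 0.004966586611448878
```

Tip at about 45 mm; going on gently onto the pad.

jog_arm([
  {"offset": [0,0.002,0],"yaw": 0},
  {"offset": [0,0.004,0],"yaw": 0},
  {"offset": [0,0.005,0],"yaw": 0},
  {"offset": [0,0.006,0],"yaw": 0},
  {"offset": [0,0.006,0],"yaw": 0},
])

```text
time_s: 9.42
eef_pos: [618.9, -57.9, 57.4]
ee_rot: [-0.707, 0.707, -0.02, 0.018]
force: [-1.6, 4.7, 8.2]
grip_width: 0.006
```

```bash
python3 - <<'E'
from h import *
from rig import ctrl
s=ctrl.sense()
print(s["eef_pos"],s["time_s"],s["force"],s["grip_width"])
c=ctrl.capture("scene");d=ctrl.capture("side")
z=lambda a:cv2.resize(np.ascontiguousarray(a[:,:,::-1]),(400,400),interpolation=cv2.INTER_CUBIC)
cv2.imwrite("pics/g.png",np.hstack([z(c["img"][110:310,190:390]),z(d["img"][110:310,150:350])]))
E
```

```text
[618.92653399 -57.90870205  57.38214731] 9.4167 [-1.62542789  4.65668885  8.19110465] 0.005797520446441197
```

View pics/g.png

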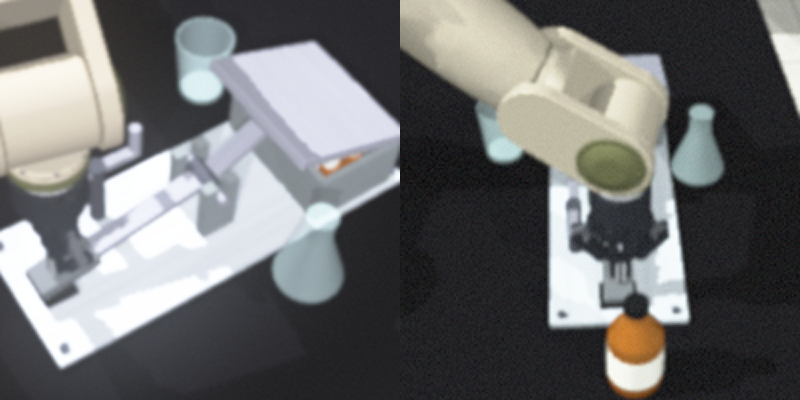

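jog_arm([
  {"offset": [0,0.001,0.001],"yaw": 0},
  {"offset": [0,0.002,0.002],"yaw": 0},
  {"offset": [0,0.003,0.002],"yaw": 0},
  {"offset": [0,0.003,0.002],"yaw": 0},
  {"offset": [0,0.003,0.002],"yaw": 0},
  {"offset": [0,0.003,0.002],"yaw": 0},
])

```text
time_s: 10.02
eef_pos: [619.6, -57.3, 56.5]
ee_rot: [-0.706, 0.708, -0.019, 0.019]
force: [-6.7, -4.2, 15.3]
grip_width: -0.004
```

jog_arm([
  {"offset": [-0.001,0.001,0],"yaw": 0},
  {"offset": [-0.001,0.002,0],"yaw": 0},
  {"offset": [-0.001,0.002,0],"yaw": 0},
  {"offset": [-0.001,0.002,0],"yaw": 0},
  {"offset": [-0.001,0.002,0],"yaw": 0},
  {"offset": [-0.001,0.002,0],"yaw": 0},
])

```text
time_s: 10.52
eef_pos: [619.5, -57.7, 56.4]
ee_rot: [-0.705, 0.708, -0.018, 0.02]
force: [-4.5, 0.1, 14.3]
grip_width: -0.001
```

```bash
python3 - <<'E'
from h import *
from rig import ctrl
c=ctrl.capture("scene");d=ctrl.capture("side")
s=ctrl.sense();print(s["eef_pos"],s["time_s"],s["force"],s["dq"].round(4))
z=lambda a:cv2.resize(np.ascontiguousarray(a[:,:,::-1]),(400,400),interpolation=cv2.INTER_CUBIC)
cv2.imwrite("pics/h.png",np.hstack([z(c["img"][110:310,190:390]),z(d["img"][110:310,150:350])]))
a=-.0527
for n,q in (("scene",c),("side",d)):
  o=(190,110) if n=="scene" else (150,110)
  for th in (0,.27,.3,.33,.36):
    print(n,th,[((proj((627.7+np.cos(a)*x-np.sin(a)*Y,128.7+np.sin(a)*x+np.cos(a)*Y,Z),q["intrinsics"],q["k1"],q["T"])-o)*2).round(1) for x in(-85,85) for Y,Z in[(215-165*np.cos(th)+14*np.sin(th),80+165*np.sin(th)+14*np.cos(th))]])
E
```

```text
[619.45361392 -57.69520744  56.40934998] 10.6167 [-3.93325126  1.94787795 14.35834846] [ 0.0004  0.0008  0.0001  0.0008 -0.0011  0.0001]
scene 0 [array([199. ,  95.5]), array([288.6, 198.1])]
scene 0.27 [array([208.3,  66.1]), array([301.6, 169.3])]
scene 0.3 [array([209.9,  62.7]), array([303.6, 165.9])]
scene 0.33 [array([211.6,  59.2]), array([305.7, 162.3])]
scene 0.36 [array([213.4,  55.6]), array([307.9, 158.8])]
side 0 [array([151.1, 127.6]), array([268.3, 123.7])]
side 0.27 [array([149.6, 100.1]), array([268.8,  96.2])]
side 0.3 [array([149.5,  96.8]), array([268.8,  92.9])]
side 0.33 [array([149.3,  93.5]), array([268.8,  89.6])]
side 0.36 [array([149.2,  90.1]), array([268.7,  86.2])]
```

View pics/h.png

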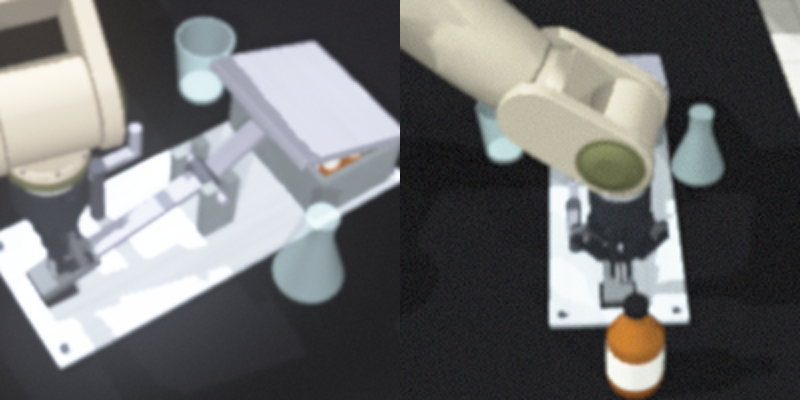

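The lip corners in the scene view sit near (212,63) and (307,165), which matches a flap angle of 0.30–0.33 rad. The paddle is on its pad, the push is steady at 14 N, and all the glassware is upright.

```bash
python3 - <<'E'
from rig import ctrl
print(ctrl.finish_job()); s=ctrl.sense();print(s["time_s"],s["force"],s["eef_pos"])
E
```

```text
the job is handed in; nothing more can be done
None
the job is handed in; nothing more can be done
```

I swung the safety stop out of the way and pressed the lever down onto its rubber pad. I handed the job in at about 10.6 s with the fingertips still holding the lever; the hand-in gives no verdict.

- **Stop:** I pushed the pin round with it held loosely between the open fingers until the stop met its end. In the next picture the pin sat where a turn of about 1.57 rad would put it.
- **Lever and flap:** The closed fingertips were at about 39 mm, the height where the paddle meets the pad. They were pressing steadily with about 14 N. The flap's lip corners in the scene picture match an opening of about 0.30–0.33 rad, above the 0.27 rad needed.
- **Glassware:** The bottle, beaker and flask looked upright and unmoved in the last pictures, and I had kept the arm clear of the flap.

No check failed. While the lever was going down there was a sideways force of up to about 7 N on the tool. At the end it was still about 4 N. When the stop met its end, the push on the pin briefly reached about 21 N.

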